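# Refit and lock the filter cover of a pharmacy dust extractor

## Robot

A 7-joint arm with a two-finger parallel gripper is mounted at the origin on the work surface. World frame = base frame: x ahead of the robot, y to its left, z up, the work surface at z = 0. Lengths are in mm, angles in rad, forces in N, time in s.
With the tool pointing down it reaches from about 400 to 875 mm from the base axis. Payload 19.3 kg.
Tool frame: the origin (TCP) lies between the finger pads; the fingertips stand 14 mm ahead of it and the grasp point (between the pads) lies 5 mm behind it; z points along the fingers, y is the line along which they close (so a half turn about z gives the same grasp; the last joint's range is limited). The gripper opens to 85 mm and grips with 20 to 120 N. Pads are 22 mm wide; open, the fingers measure 114 mm over their backs; the gripper's body (76 mm by 85 mm) begins 54 mm behind the grasp point. The pads swing forward as they close: fully open they stand 13 mm farther back than shut.
Start: joints at [1.176, 0.521, -0.036, 1.599, 0.021, 1.021, -0.113], TCP at [199.422, -592.323, 245.291] pointing down, gripper open.
Joint ranges: [-2.91, 2.91], [-0.3, 2.13], [-1.5, 1.42], [0.17, 2.43], [-1.26, 4.41], [0.16, 1.93], [-2.52, 2.52]. Speed limits (rad/s): [1.89, 1.89, 2.39, 2.39, 3.01, 3.01, 3.01].

## Interface

Orientations are given as a rotation vector (axis times angle).
In Python, from rig import ctrl gives the robot as it stands.
- The arm moves only by the shell command python3 -m inch 'ROWS' [FORCE]. ROWS is JSON, a list that holds one entry, the list of rows, each a list of 7 numbers: the opening, from 0 (shut) to 1 (fully open), then the shift along the tool's x, y, z normalised to -1 to 1, where 1 is 15 cm, then the turn, a rotation vector about the tool's x, y, z normalised to -1 to 1, where 1 is 90 degrees. In form: [[[claw, x, y, z, rx, ry, rz], ...]]. A call has exactly 10 rows; each row shifts and turns the commanded pose from where the row before left it, along the tool's axes as they then stand; what a row does not reach is not made up. A row lasts 1/10 s, in which the tool goes at most 50 mm and 8.59 degrees, less where a joint would pass 70% of its speed; a pose out of reach is approached as far as the arm can. A call with a number of a shift or a turn outside -1 to 1 is refused whole. A call with a gripper value outside its range is refused whole. The fingers move at their own pace and stop on an object; FORCE is the grip in N (left out, the last holds). Time passes only in rows, so rows that do not move let the fingers close, or fill a call up. It gives the time, the measured TCP pose, the force and the opening at its end, in the units of the state.
- ctrl.observe(): the state, without advancing time (a new reading comes with each control period).
- ctrl.get_image(name): name is "side" or "top" or "wrist"; returns the picture (480x640x3 uint8, blue, green, red); there is no depth.
- ctrl.camera_info(name): a dict with "fx", "fy", "cx", "cy" (pixels), "world_from_camera" (4x4, takes a point from camera to world coordinates); the wrist camera has in their place "mount" (4x4, takes a point from camera to tool coordinates, whose origin is the TCP and whose axes are the flange's). Camera axes: x right, y up, looking along -z (the intrinsics and any distortion apply to the point x, -y, -z); pixel columns grow to the right and rows downward; lengths in mm; the calibration is good to about 2 mm. A picture is of the moment at which its call begins: read the wrist's pose just before it. camera_info takes no time and is no camera call.
- ctrl.sign_off(): hands the job in, once; it reports no verdict.
Trained networks look in the newest picture that a camera, given by its name, has taken for a name from the list of things; names that differ only in an ending like _2 or _b are one class to them, and where a whole thing is asked for, a point or a joint stands for the part that bears it (a point fixed in the world has none). Each returns a list of dicts, best first, with "score" (0 to 1); they miss things now and then, are a little off and sometimes report something else, mostly with a low value. They report only what shows in the picture. A call takes as long as a camera call. They do not tell look-alikes from the thing itself.
- ctrl.spot_in(target, camera): "centre" ([x, y, z] in mm, in the coordinates of the camera as it stood for that picture, good to about 4 mm: the middle of the surface that is visible of it).
- ctrl.mark_of(target, camera): "centre" ([x, y, z] in mm, in the coordinates of the camera as it stood for that picture, good to about 4 mm: a listed point, or the origin of a listed thing).
The state is a dict: "clock": time; "joint_pos": joint angles; "joint_velocities": joint speeds; "effort": joint torques, N m; "tcp_pos": TCP position; "tcp_rot": TCP orientation; "wrist_force": force on the tool from outside, world axes, zero at the start; "torque": the same for the moment, N m; "finger_gap": finger opening in mm.
Only numpy, scipy, OpenCV 4.12 (cv2) and the standard library are available. Lean on these libraries where they do the work, as an engineer would, in place of code of your own. Each camera call takes 0.05 s, during which the arm holds its last target. There are 200 camera calls.

## Task

The filter of the powder dust extractor has been cleaned. Set the blue-green cover back squarely over the collar on top of the extractor, then push its orange wing stud down against the spring, turn it a quarter turn clockwise (seen from above) until it catches and springs back up locked, and let go. Press gently: never put more than 30 N on the extractor, and leave everything else on the counter where it is.

Things in the scene. Friction and masses are not known exactly. Their poses are not given: they have to be found in the camera images.
- cover_mid (a point): Loose blue-green cover, an open-bottomed cap 136 x 108 x 20 mm high (inside 128 x 100 mm, 16 mm deep), 0.25 to 0.4 kg, lying flat on the counter at the start. Point at its centre, 10 mm above the skirt's lower edge; x its long side, y short side, z up. Fits either way round (half turn). Seated squarely, this point is 6 mm straight below the middle of the collar's top.
- wing (a point): Orange upright wing of the stud, in the cover's centre: flat bar 46 mm long (own x), 10 mm thick (own y), from 32 to 64 mm above the skirt's lower edge, a 32 mm round flange under it. Point on the stud axis, 11 mm below the wing's top: grip here, across the 10 mm. It lies along the cover's long side at stud_turn 0. The stud is captive: the cover can be carried by its wing.
- cross_pin (a point): Steel cross pin under the stud, inside the cover: 26 mm long (own x, parallel to the wing), 6 mm thick. Point at its centre, 12 mm above the skirt's lower edge with the stud up (41 mm below wing).
- stud_press (a joint): How far the stud is pushed down into the cover, m: 0 up, 0.0085 stop. Spring 2.5 N at the top, 0.9 N more per mm. With the pin in the bar's slot it cannot turn until pushed down 6 to 6.5 mm (about 8 N), when the pin passes under the bar. At the quarter turn it springs back to about 0.0025 in a notch: caught, locked. In between the bar keeps the pin down, so the wing may be let go and retaken.
- stud_turn (a joint): Angle of the stud in the cover, rad, growing clockwise seen from above: 0 open (wing and pin along the cover's long side), 1.57 locked (notch met from 1.4 on); stops at -0.12 and 1.69. Turning takes 0.05 to 0.15 N m.
- hatch (a point): Filter opening in the dust extractor: its centre, level with the casing's top, 140 mm above the counter. x along its long side, to the machine's rear, y the short side, z up. In it stands the filter cartridge, whose grey collar rises straight above this point. Cartridges differ: the collar's top stands 18 to 32 mm over the casing, which is not measured; it is held firmly.
- extractor: Dust extractor: ivory box, fixed, 310 x 250 x 140 mm high; origin on the counter under hatch, x to its rear; reaches 105 mm to -x, 205 to +x, 125 to each side. Collar 125 x 97 mm at its foot, 5 mm smaller at the top (sloped): the cover fits with 1.5 mm play each side. 1 mm below its top a steel bar 6 mm thick crosses along y; slot for the pin in its middle, 32 mm along x, 9 mm wide.
- brush: Bystander: cleaning brush 150 mm long lying near the cover; origin at its middle.
- cup: Bystander: small white measuring cup, 50 mm across, 35 mm high, near the cover; origin under its centre.
- amber: Bystander: amber medicine bottle, 46 mm across, 85 mm high, in the middle of the counter; origin under its centre.
- jar: Bystander: white jar with blue lid, 44 mm across, 60 mm high; origin under its centre.
- mortar: Bystander: white mortar bowl, 76 mm across, 45 mm high; origin under its centre.
- weight: Bystander: brass balance weight, 28 mm across, 36 mm high; origin under its centre.
Things that resemble listed ones, but are neither listed nor needed, are in the scene too. What is shaped like the part that bears cover_mid but yellow is not meant.

How it is judged:
By the outcome, as a careful person would: the job done as asked, in the order asked, and still so for the second after the job is handed in, with the robot touching nothing.
It also fails if it takes over 67 s, if anything falls off the work surface, if the arm or the gripper's body presses on something with over 40 N, if the wrist force passes 120 N, or if a joint passes its speed limit or range.

## Working session

There is one attempt and no reset: what is moved stays moved. The work goes in short steps, Python scripts to look and compute and a shell command to move; the robot and the scene stay as the last step left them, time stands still between calls to the robot, and variables do not carry over. Pictures are saved under pics/ and viewed, on a budget of 10 in all, crops included, one or two more only if the job needs it, and the job is handed in when it is done.

```bash
mkdir -p pics; ls
cat > h.py <<'E'
import numpy as np,cv2
from rig import ctrl
from scipy.spatial.transform import Rotation as R
def T(cam):
    i=ctrl.camera_info(cam)
    if cam!="wrist": return np.array(i["world_from_camera"])
    s=ctrl.observe(); M=np.eye(4); M[:3,:3]=R.from_rotvec(s["tcp_rot"]).as_matrix(); M[:3,3]=s["tcp_pos"]
    return M@np.array(i["mount"])
def find(names,cam,fn="mark_of",n=3):
    W=T(cam)
    for t in names:
        for d in getattr(ctrl,fn)(t,cam)[:n]:
            print(cam,fn,t,round(d["score"],2),(W@np.append(d["centre"],1))[:3].round(1))
def px(p,cam):
    i=ctrl.camera_info(cam); c=np.linalg.inv(T(cam))@np.append(p,1)
    return i["cx"]+i["fx"]*c[0]/-c[2], i["cy"]+i["fy"]*-c[1]/-c[2]
def ray(u,v,z,cam):
    i=ctrl.camera_info(cam);W=T(cam)
    d=W[:3,:3]@np.array([(u-i["cx"])/i["fx"],-(v-i["cy"])/i["fy"],-1]);o=W[:3,3]
    return (o+d*(z-o[2])/d[2]).round(1)
E
python3 - <<'E'
from h import *
s=ctrl.observe();print(s["clock"],s["tcp_pos"],R.from_rotvec(s["tcp_rot"]).as_matrix().round(3).tolist(),s["finger_gap"],s["wrist_force"])
im=ctrl.get_image("top");cv2.imwrite("pics/top.png",im)
print({k:v for k,v in ctrl.camera_info("top").items()})
find(["cover_mid","wing","hatch","brush","cup","amber","jar","mortar","weight"],"top")
im=ctrl.get_image("side");cv2.imwrite("pics/side.png",im)
find(["cover_mid","wing","hatch"],"side")
print(ctrl.camera_info("side"),ctrl.camera_info("wrist"))
E
```

```text
pics
0.0 [ 199.33231099 -592.02780657  244.71664322] [[0.948, 0.319, -0.0], [0.319, -0.948, 0.001], [-0.0, -0.001, -1.0]] 85.48663115145433 [-0.05475707 -0.39998675 -0.57018443]
{'fx': 473.65747427412305, 'fy': 473.65747427412305, 'cx': 319.98666072081426, 'cy': 239.14407244353518, 'world_from_camera': array([[ 2.04313020e-02,  9.95514647e-01, -9.23750504e-02,
         3.88767724e+02],
       [-9.99689068e-01,  1.90208329e-02, -1.61237429e-02,
         1.02412601e+01],
       [-1.42943718e-02,  9.26757571e-02,  9.95593730e-01,
         9.48067539e+02],
       [ 0.00000000e+00,  0.00000000e+00,  0.00000000e+00,
         1.00000000e+00]])}
top mark_of cover_mid 0.66 [523.5 275.4   9.6]
top mark_of cover_mid 0.66 [251.9 319.   11.4]
top mark_of wing 0.87 [250.1 318.   52.9]
top mark_of wing 0.73 [523.5 276.5  55.2]
top mark_of hatch 0.59 [ 512.4 -235.3  140.5]
top mark_of brush 0.56 [400.7 265.4  -1. ]
top mark_of amber 0.63 [421.7   3.   -2.8]
top mark_of amber 0.25 [631.   -4.5   2. ]
top mark_of mortar 0.64 [ 512.4 -235.6  138.1]
top mark_of mortar 0.61 [631.4  -3.2   2.3]
side mark_
[... 481 characters left out ...]
14905267e-01,  8.00744016e-01, -5.09552444e-01,
        -4.71102298e+02],
       [-2.13098255e-03,  5.37461690e-01,  8.43285474e-01,
         9.31027734e+02],
       [ 0.00000000e+00,  0.00000000e+00,  0.00000000e+00,
         1.00000000e+00]])} {'fx': 425.02828475442305, 'fy': 425.02828475442305, 'cx': 316.9247222681063, 'cy': 238.11425967601042, 'mount': array([[ 5.65127193e-05,  9.49824643e-01,  3.12782902e-01,
         8.05367912e+01],
       [ 9.99999996e-01, -3.23564405e-05, -8.24206640e-05,
         6.71564325e-01],
       [-6.81646365e-05,  3.12782906e-01, -9.49824641e-01,
        -1.28463270e+02],
       [ 0.00000000e+00,  0.00000000e+00,  0.00000000e+00,
         1.00000000e+00]])}
```

View pics/top.png

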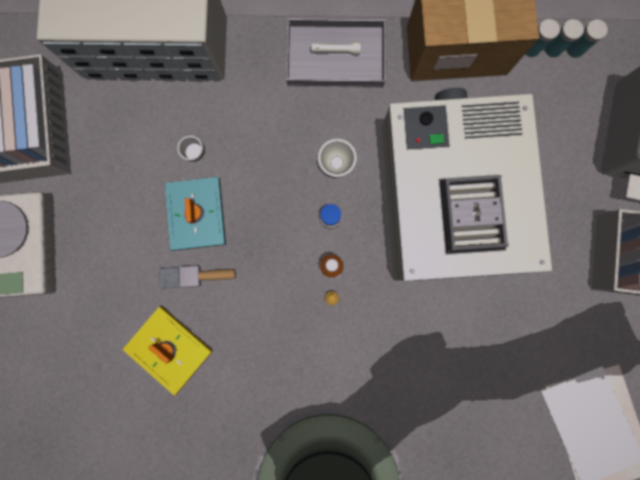

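View pics/side.png

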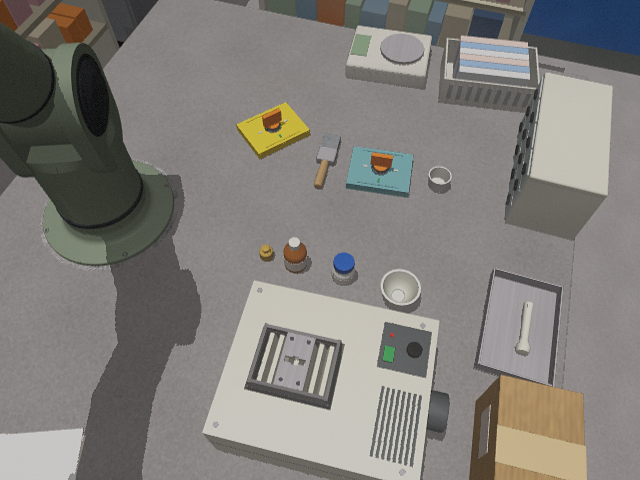

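Run:
```python
from h import *
im=cv2.imread("pics/top.png");hsv=cv2.cvtColor(im,cv2.COLOR_BGR2HSV)
def rect(m,z,name):
    c=max(cv2.findContours(m.astype(np.uint8),0,1)[0],key=cv2.contourArea)
    P=np.array([ray(u,v,z,"top")[:2] for u,v in c[:,0]],np.float32)
    (cx,cy),(w,h),a=cv2.minAreaRect(P)
    if w<h: a-=90;w,h=h,w
    print(name,round(cx,1),round(cy,1),round(w,1),round(h,1),"long axis deg",round((a+90)%180-90,1))
yy,xx=np.mgrid[:480,:640]
near=lambda u,v,r:(abs(xx-u)<r)&(abs(yy-v)<r)
H,S,V=hsv[...,0],hsv[...,1],hsv[...,2]
rect(near(195,213,50)&(H>80)&(H<105)&(S>70),20,"cover top")
rect(near(195,213,30)&(H<20)&(S>150)&(V>120),58,"wing")
rect((near(470,190,110)&(V>190)&(S<60)),140,"box")
rect((near(475,213,45)&(V<110)&(S<90)),160,"collar")
a=cv2.resize(im[165:260,150:245],(400,400),interpolation=3);b=cv2.resize(im[165:260,427:522],(400,400),interpolation=3)
cv2.imwrite("pics/c.png",np.hstack([a,b]))
```

```text
cover top 521.9 275.3 134.4 107.5 long axis deg 7.5
wing 522.4 278.3 42.6 9.6 long axis deg 2.6
box 561.8 -231.6 304.6 244.0 long axis deg 5.0
collar 508.9 -230.8 126.0 101.5 long axis deg 4.9
```

View pics/c.png

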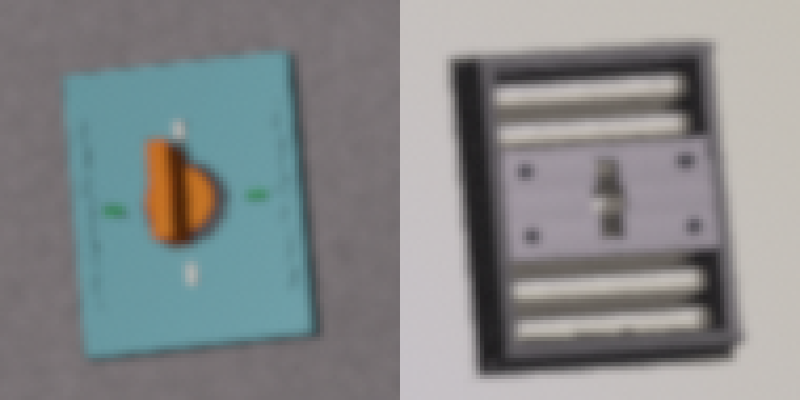

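The blue-green cover is at px (195,213) and the yellow look-alike at (167,350). The crop confirms the blue-green one with the orange wing. The open hatch and its slot are at (475,213). Now moving above the cover.

```bash
python3 -m inch '[[[1,0.24,-0.193,0,0,0,0],[1,0.24,-0.193,0,0,0,0],[1,0.24,-0.193,0,0,0,0],[1,0.24,-0.193,0,0,0,0],[1,0.24,-0.193,0,0,0,0],[1,0.24,-0.193,0,0,0,0],[1,0.24,-0.193,0,0,0,0],[1,0.24,-0.193,0,0,0,0],[1,0.24,-0.193,0,0,0,0],[1,0.24,-0.193,0,0,0,0]]]'
python3 - <<'E'
from h import *
ctrl.get_image("wrist");find(["hatch","cover_mid"],"wrist")
E
python3 -m inch '[[[1,0.147,-0.281,0,0,0,0],[1,0.147,-0.281,0,0,0,0],[1,0.147,-0.281,0,0,0,0],[1,0.147,-0.281,0,0,0,0],[1,0.147,-0.281,0,0,0,0],[1,0.147,-0.281,0,0,0,0],[1,0.147,-0.281,0,0,0,0],[1,0.147,-0.281,0,0,0,0],[1,0.147,-0.281,0,0,0,0],[1,0.147,-0.281,0,0,0,0]]]'
python3 -m inch '[[[1,0,0,0,0,0,-0.094],[1,0,0,0,0,0,-0.094],[1,0,0,0,0,0,-0.094],[1,0,0,0,0,0,-0.094],[1,0,0,0,0,0,-0.094],[1,0,0,0,0,0,-0.094],[1,0,0,0,0,0,-0.094],[1,0,0,0,0,0,-0.094],[1,0,0,0,0,0,-0.094],[1,0,0,0,0,0,-0.094]]]'
python3 -m inch '[[[1,0,0,0.05,0,0,-0.094],[1,0,0,0.05,0,0,-0.094],[1,0,0,0.05,0,0,-0.094],[1,0,0,0.05,0,0,-0.094],[1,0,0,0.05,0,0,-0.094],[1,0,0,0.05,0,0,-0.094],[1,0,0,0.05,0,0,-0.094],[1,0,0,0.05,0,0,-0.094],[1,0,0,0.05,0,0,-0.094],[1,0,0,0,0,0,0]]]'
python3 - <<'E'
from h import *
s=ctrl.observe();print(s["clock"],s["tcp_pos"].round(1),R.from_rotvec(s["tcp_rot"]).as_matrix().round(3).tolist(),s["joint_pos"])
cv2.imwrite("pics/w1.png",ctrl.get_image("wrist"));find(["wing","cover_mid"],"wrist")
E
```

```text
clock: 1.7
tcp_pos: [449.0, -201.5, 245.6]
tcp_rot: [3.1, 0.508, 0.001]
wrist_force: [1.4, -1.0, -0.5]
finger_gap: 85.4
clock: 2.85
tcp_pos: [523.3, 267.3, 245.3]
tcp_rot: [3.1, 0.505, 0.0]
wrist_force: [-0.1, -0.2, 0.2]
finger_gap: 85.6
clock: 3.85
tcp_pos: [523.3, 265.3, 245.2]
tcp_rot: [1.945, 2.466, -0.001]
wrist_force: [-0.2, 0.3, 0.1]
finger_gap: 85.4
clock: 4.85
tcp_pos: [523.0, 265.1, 176.6]
tcp_rot: [-0.016, -3.14, 0.002]
wrist_force: [-0.6, -0.5, 1.1]
finger_gap: 85.5
4.85 [523.  265.1 176.6] [[-1.0, 0.01, -0.002], [0.01, 1.0, -0.001], [0.002, -0.001, -1.0]] [ 0.05884145  0.71632892 -0.95493847  1.73481469  0.66471316  1.05184682
  0.43025675]
wrist mark_of wing 0.76 [525.2 275.8  55. ]
wrist mark_of cover_mid 0.6 [528.9 276.7  11.5]
```

View pics/w1.png

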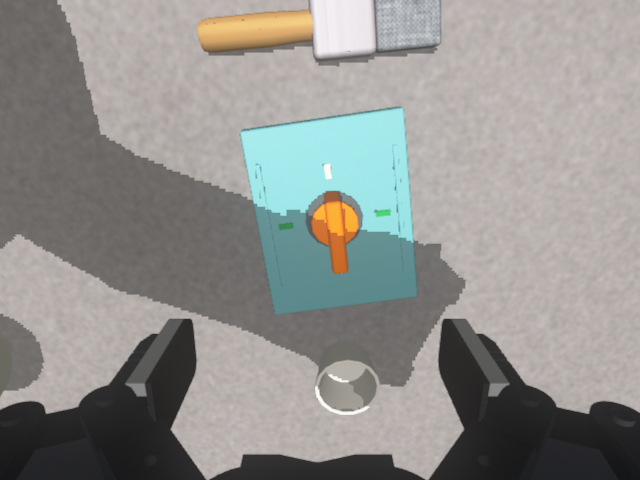

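Run:
```python
from h import *
im=cv2.imread("pics/w1.png");hsv=cv2.cvtColor(im,cv2.COLOR_BGR2HSV);H,S,V=[hsv[...,k] for k in range(3)]
m=(H>80)&(H<105)&(S>60); yy,xx=np.mgrid[:480,:640]
def rect(m,z,name):
    m=cv2.morphologyEx(m.astype(np.uint8),cv2.MORPH_OPEN,np.ones((3,3)))
    c=max(cv2.findContours(m,0,1)[0],key=cv2.contourArea)
    P=np.array([ray(u,v,z,"wrist")[:2] for u,v in c[:,0]],np.float32)
    (cx,cy),(w,h),a=cv2.minAreaRect(P)
    if w<h: a-=90;w,h=h,w
    print(name,round(cx,1),round(cy,1),round(w,1),round(h,1),"deg",round((a+90)%180-90,1))
rect(m,20,"cover")
for u,v in [(333,192),(341,272),(325,192),(341,192),(333,272),(348,272)]: print(u,v,ray(u,v,64,"wrist"))
o=(H<22)&(S>150)&(V>100)
for v in range(190,276,6):
    r=np.where(o[v])[0]; print(v,r.min() if len(r) else 0,r.max() if len(r) else 0)
```

```text
cover 523.1 277.4 136.3 107.6 deg 7.1
333 192 [495.  275.4  64. ]
341 272 [545.3 280.1  64. ]
325 192 [494.9 270.8  64. ]
341 192 [495.1 280.1  64. ]
333 272 [545.2 275.2  64. ]
348 272 [545.3 284.5  64. ]
190 0 0
196 0 0
202 326 343
208 318 352
214 314 355
220 312 357
226 312 357
232 313 355
238 317 351
244 326 344
250 331 345
256 331 346
262 332 346
268 333 347
274 0 0
```

```bash
python3 -m inch '[[[1,0,0.083,0,0,0,-0.067],[1,0,0,0.11,0,0,0],[1,0,0,0.11,0,0,0],[1,0,0,0.11,0,0,0],[1,0,0,0.11,0,0,0],[1,0,0,0.11,0,0,0],[1,0,0,0.11,0,0,0],[1,0,0,0.1,0,0,0],[1,0,0,0.08,0,0,0],[1,0,0,0,0,0,0]]]'
python3 -m inch '[[[0,0,0,0,0,0,0],[0,0,0,0,0,0,0],[0,0,0,0,0,0,0],[0,0,0,0,0,0,0],[0,0,0,0,0,0,0],[0,0,0,0,0,0,0],[0,0,0,0,0,0,0],[0,0,0,0,0,0,0],[0,0,0,0,0,0,0],[0,0,0,0,0,0,0]]]' 45
```

```text
clock: 6.0
tcp_pos: [522.2, 278.8, 50.1]
tcp_rot: [0.147, -3.136, 0.001]
wrist_force: [-0.2, 0.5, 1.1]
finger_gap: 85.4
clock: 7.0
tcp_pos: [523.0, 279.1, 51.8]
tcp_rot: [-0.147, 3.138, -0.0]
wrist_force: [1.3, -1.5, 3.0]
finger_gap: 9.1
```

```bash
python3 -m inch '[[[0,0,0,-0.05,0,0,0],[0,0,0,-0.1,0,0,0],[0,0,0,-0.15,0,0,0],[0,0,0,-0.17,0,0,0],[0,0,0,-0.2,0,0,0],[0,0,0,-0.2,0,0,0],[0,0,0,-0.2,0,0,0],[0,0,0,-0.15,0,0,0],[0,0,0,-0.1,0,0,0],[0,0,0,0,0,0,0]]]'
python3 - <<'E'
from h import *
s=ctrl.observe();print(s["clock"],s["tcp_pos"].round(1),R.from_rotvec(s["tcp_rot"]).as_matrix().round(3).tolist(),s["finger_gap"])
a=ctrl.get_image("wrist");b=ctrl.get_image("side");find(["cover_mid"],"side")
cv2.imwrite("pics/w2.png",np.hstack([cv2.resize(a,(400,300)),cv2.resize(b,(400,300))]))
cv2.imwrite("pics/w2w.png",a)
E
```

```text
clock: 8.0
tcp_pos: [523.1, 279.7, 251.9]
tcp_rot: [-0.147, 3.136, 0.002]
wrist_force: [-0.5, 1.3, -2.4]
finger_gap: 8.9
8.0 [523.1 279.7 251.9] [[-0.996, -0.094, 0.002], [-0.094, 0.996, 0.001], [-0.002, 0.001, -1.0]] 8.922649315351563
side mark_of cover_mid 0.86 [522.9 277.8 207.2]
side mark_of cover_mid 0.84 [251.7 321.2  11. ]
side mark_of cover_mid 0.45 [520.    7.6  -2.7]
```

View pics/w2.png

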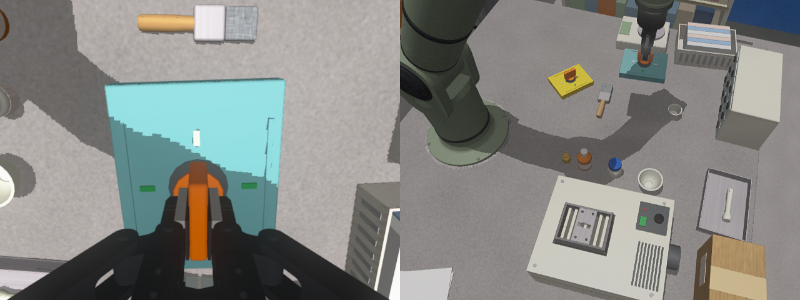

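```bash
python3 -m inch '[[[0,-0.008,-0.1,-0.033,0,0,0],[0,-0.01,-0.17,-0.033,0,0,0],[0,-0.012,-0.22,-0.033,0,0,0],[0,-0.016,-0.26,-0.033,0,0,0],[0,-0.016,-0.26,-0.033,0,0,0],[0,-0.016,-0.26,-0.033,0,0,0],[0,-0.016,-0.26,-0.033,0,0,0],[0,-0.016,-0.26,-0.033,0,0,0],[0,-0.016,-0.26,-0.033,0,0,0],[0,-0.016,-0.26,-0.033,0,0,0]]]'
python3 -m inch '[[[0,-0.016,-0.26,-0.033,0,0,0],[0,-0.016,-0.26,0,0,0,0],[0,-0.016,-0.22,0,0,0,0],[0,-0.016,-0.17,0,0,0,0],[0,-0.016,-0.1,0,0,0,0],[0,-0.04,-0.03,0,0,0,0],[0,-0.04,0,0,0,0,0],[0,-0.04,0,0,0,0,0],[0,0,0,0,0,0,0],[0,0,0,0,0,0,0]]]'
python3 - <<'E'
from h import *
s=ctrl.observe();print(s["clock"],s["tcp_pos"].round(1),R.from_rotvec(s["tcp_rot"]).as_matrix().round(3).tolist(),s["finger_gap"],s["joint_pos"].round(2))
a=ctrl.get_image("wrist");find(["hatch","cover_mid"],"wrist")
cv2.imwrite("pics/w3.png",a)
E
```

```text
clock: 9.15
tcp_pos: [576.2, -65.6, 298.3]
tcp_rot: [0.147, -3.137, -0.001]
wrist_force: [1.1, 0.1, -1.4]
finger_gap: 9.1
clock: 10.15
tcp_pos: [621.2, -215.2, 304.3]
tcp_rot: [0.15, -3.138, -0.0]
wrist_force: [-0.6, -0.5, -2.6]
finger_gap: 9.3
10.15 [ 621.2 -215.2  304.3] [[-0.995, -0.095, -0.0], [-0.095, 0.995, 0.0], [-0.0, 0.0, -1.0]] 9.293855622784987 [ 0.83  0.71 -1.03  1.4   0.6   1.37  1.46]
wrist mark_of hatch 0.65 [ 515.3 -231.5  139.3]
wrist mark_of cover_mid 0.95 [ 626.4 -213.2  259. ]
```

View pics/w3.png

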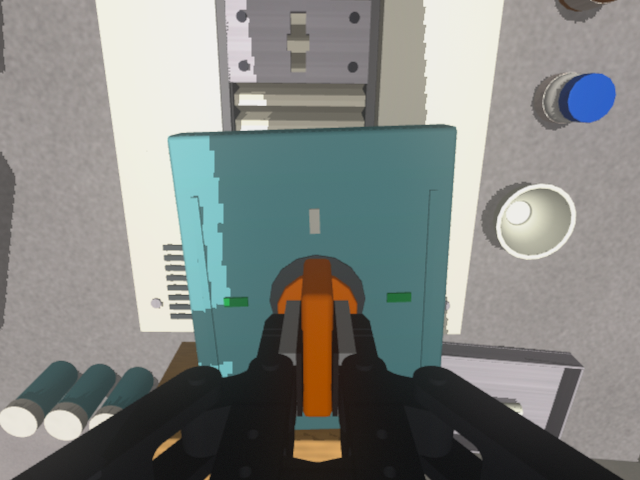

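Run:
```python
from h import *
s=ctrl.observe();P=s["tcp_pos"];M=R.from_rotvec(s["tcp_rot"]).as_matrix()
tt=lambda p:(M.T@(np.array(p)-P)).round(1)
for z in (157,164,171):
    q=ray(298,41.5,z,"wrist");print(z,q,tt(q))
for pr in [((242,16),(354,17)),((243,66),(353,67)),((242,16),(243,66)),((354,17),(353,67))]:
    a,b=[ray(*p,164,"wrist") for p in pr];d=tt(b)-tt(a);print("screws d",d)
a,b=[ray(*p,274,"wrist") for p in [(170,135),(456,127)]]
print("cover corners tool",tt(a),tt(b),"len",np.linalg.norm(a-b))
# fits of image edges
g=cv2.cvtColor(cv2.imread("pics/w3.png"),6).astype(float)
hsv=cv2.cvtColor(cv2.imread("pics/w3.png"),cv2.COLOR_BGR2HSV);m=(hsv[...,0]>80)&(hsv[...,0]<105)&(hsv[...,1]>60)
us=np.arange(190,440,5);vs=[np.where(m[100:250,u])[0].min()+100 for u in us]
k=np.polyfit(us,vs,1);print("top edge slope deg",np.degrees(np.arctan(k[0])))
for name,w in(("L",0),("R",1)):
    pts=[]
    for v in range(150,230,5):
        r=np.where(m[v,120:500])[0]+120; pts.append((r.max() if w else r.min(),v))
    W=np.array([tt(ray(u,v,274,"wrist"))[:2] for u,v in pts]);k=np.polyfit(W[:,0],W[:,1],1);print(name,"y at x=0",k[1],"slope deg",np.degrees(k[0]))
top=cv2.imread("pics/top.png")
for n in("top","side"):
  print(n,[px((513+dx,-235,z),n) for dx,z in((0,164),)])
```

```text
157 [ 510.7 -238.4  157. ] [111.8 -11.9 147.4]
164 [ 511.5 -238.   164. ] [111.  -11.5 140.4]
171 [ 512.2 -237.7  171. ] [110.3 -11.3 133.4]
screws d [-0.5 63.7  0. ]
screws d [-0.6 64.6  0. ]
screws d [-26.4  -0.8   0. ]
screws d [-26.5   0.1   0. ]
cover corners tool [ 67.2 -54.2  30.4] [70.1 49.7 30.4] len 103.96634070698076
top edge slope deg -1.7388365199564357
L y at x=0 -52.78039434584969 slope deg -2.0357751680632816
R y at x=0 51.71733208656693 slope deg -1.6649193630811794
top [(np.float64(475.588435580422), np.float64(211.2906108229305))]
side [(np.float64(294.26156054786253), np.float64(359.80029965536784))]
```

```bash
python3 -m inch '[[[0,0.06,-0.006,0,0,0,0.024],[0,0.12,-0.012,0,0,0,0],[0,0.16,-0.015,0,0,0,0],[0,0.16,-0.015,0,0,0,0],[0,0.13,-0.013,0.05,0,0,0],[0,0.07,-0.007,0.1,0,0,0],[0,0.035,-0.003,0.13,0,0,0],[0,0,0,0.1,0,0,0],[0,0,0,0.08,0,0,0],[0,0,0,0,0,0,0]]]'
python3 - <<'E'
from h import *
s=ctrl.observe();print(s["clock"],s["tcp_pos"].round(1),R.from_rotvec(s["tcp_rot"]).as_matrix().round(3).tolist(),s["finger_gap"],s["joint_pos"].round(2),s["wrist_force"])
a=ctrl.get_image("wrist");b=ctrl.get_image("side");find(["cover_mid","wing"],"side",n=2);find(["cover_mid"],"wrist",n=1)
cv2.imwrite("pics/w4w.png",a)
b=cv2.resize(b[270:430,190:400],(800,600));cv2.imwrite("pics/w4.png",b)
E
```

```text
clock: 11.3
tcp_pos: [511.5, -233.1, 234.0]
tcp_rot: [0.089, -3.139, -0.002]
wrist_force: [-0.4, 0.3, -2.7]
finger_gap: 9.1
11.3 [ 511.5 -233.1  234. ] [[-0.998, -0.057, -0.001], [-0.057, 0.998, 0.001], [0.001, 0.001, -1.0]] 9.126783073813666 [ 1.03  0.63 -1.05  1.74  0.6   1.13  1.42] [-0.39210166  0.27731804 -2.65997113]
side mark_of cover_mid 0.88 [ 511.4 -234.4  196.1]
side mark_of cover_mid 0.86 [253.4 318.2   9.5]
side mark_of wing 0.6 [ 514.1 -233.4  235.7]
side mark_of wing 0.46 [253.4 314.8  51.9]
wrist mark_of cover_mid 0.83 [ 515.9 -231.7  193.2]
```

View pics/w4.png

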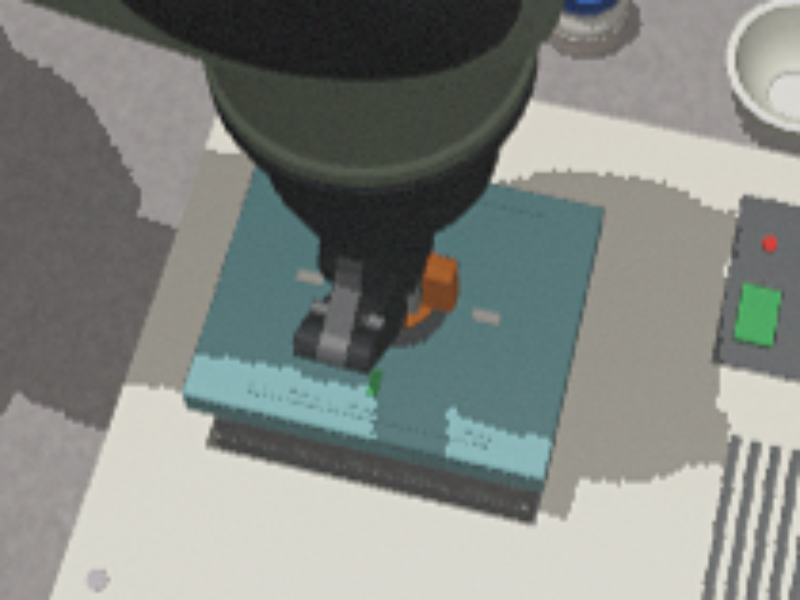

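Run:
```python
from h import *
def P(c,yaw,l,z): 
    a=np.radians(yaw);return (c[0]+np.cos(a)*l[0]-np.sin(a)*l[1],c[1]+np.sin(a)*l[0]+np.cos(a)*l[1],z)
z=lambda p:tuple(np.round([(p[0]-190)*3.81,(p[1]-270)*3.75]))
for sx in(-1,1):
    print("collar foot",z(px(P((512.1,-236.5),5,(sx*62.5,-48.5),140),"side")))
    for h in (181,185): print("cover low",h,z(px(P((511.5,-233.1),5,(sx*68,-54),h),"side")))
    for h in (201,205): print("cover top",h,z(px(P((511.5,-233.1),5,(sx*68,-54),h),"side")),z(px(P((511.5,-233.1),5,(68,54),h),"side")))
```

```text
collar foot (np.float64(210.0), np.float64(440.0))
cover low 181 (np.float64(181.0), np.float64(411.0))
cover low 185 (np.float64(180.0), np.float64(408.0))
cover top 201 (np.float64(174.0), np.float64(395.0)) (np.float64(598.0), np.float64(208.0))
cover top 205 (np.float64(173.0), np.float64(391.0)) (np.float64(598.0), np.float64(204.0))
collar foot (np.float64(522.0), np.float64(514.0))
cover low 181 (np.float64(536.0), np.float64(495.0))
cover low 185 (np.float64(536.0), np.float64(492.0))
cover top 201 (np.float64(537.0), np.float64(480.0)) (np.float64(598.0), np.float64(208.0))
cover top 205 (np.float64(537.0), np.float64(477.0)) (np.float64(598.0), np.float64(204.0))
```

```bash
python3 -m inch '[[[0,-0.003,-0.023,0,0,0,0],[0,0,0,0.01,0,0,0],[0,0,0,0.01,0,0,0],[0,0,0,0.01,0,0,0],[0,0,0,0.01,0,0,0],[0,0,0,0.01,0,0,0],[0,0,0,0.01,0,0,0],[0,0,0,0,0,0,0],[0,0,0,0,0,0,0],[0,0,0,0,0,0,0]]]'
python3 -m inch '[[[0,0,0,0.006,0,0,0],[0,0,0,0.006,0,0,0],[0,0,0,0.006,0,0,0],[0,0,0,0.006,0,0,0],[0,0,0,0.006,0,0,0],[0,0,0,0.006,0,0,0],[0,0,0,0,0,0,0],[0,0,0,0,0,0,0],[0,0,0,0,0,0,0],[0,0,0,0,0,0,0]]]'
```

```text
clock: 12.55
tcp_pos: [512.3, -236.9, 226.3]
tcp_rot: [-0.088, 3.14, -0.0]
wrist_force: [0.1, 0.7, -2.1]
finger_gap: 9.1
clock: 13.55
tcp_pos: [512.3, -236.9, 220.9]
tcp_rot: [-0.088, 3.14, 0.0]
wrist_force: [-0.2, 0.4, -2.8]
finger_gap: 9.7
```

```bash
python3 -m inch '[[[0,0,0,0.005,0,0,0],[0,0,0,0.005,0,0,0],[0,0,0,0.005,0,0,0],[0,0,0,0.005,0,0,0],[0,0,0,0.005,0,0,0],[0,0,0,0,0,0,0],[0,0,0,0,0,0,0],[0,0,0,0,0,0,0],[0,0,0,0,0,0,0],[0,0,0,0,0,0,0]]]'
python3 - <<'E'
from h import *
b=ctrl.get_image("side");cv2.imwrite("pics/s5.png",b)
s=ctrl.observe();print(s["wrist_force"],s["torque"])
b=cv2.resize(b[270:430,190:400],(800,600));cv2.imwrite("pics/w5.png",b)
E
```

```text
clock: 14.55
tcp_pos: [512.2, -236.9, 217.1]
tcp_rot: [0.088, -3.14, -0.0]
wrist_force: [0.7, -0.3, -3.1]
finger_gap: 9.2
[ 0.12180355 -0.3287694  -2.73014063] [-0.02075974  0.00497119 -0.02081016]
```

View pics/w5.png

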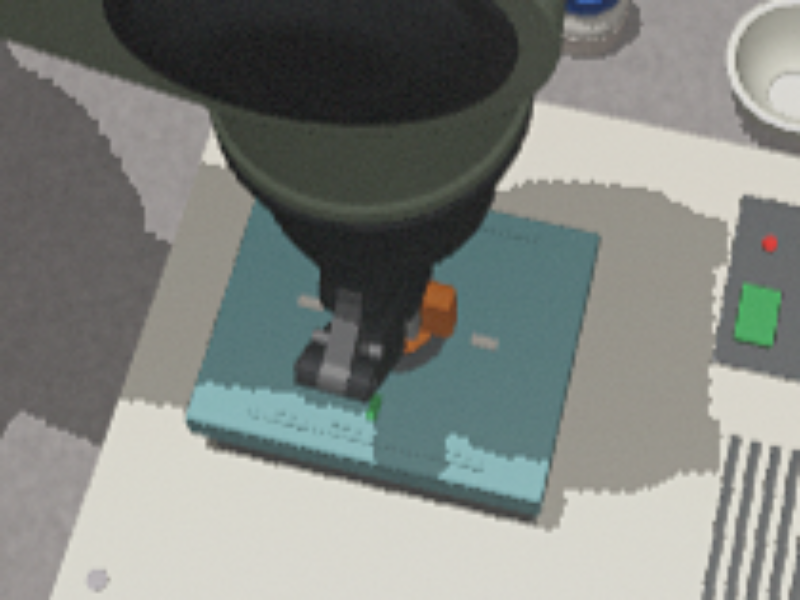

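```bash
python3 -m inch '[[[0,0,0,0.005,0,0,0],[0,0,0,0.005,0,0,0],[0,0,0,0.005,0,0,0],[0,0,0,0.005,0,0,0],[0,0,0,0.005,0,0,0],[0,0,0,0,0,0,0],[0,0,0,0,0,0,0],[0,0,0,0,0,0,0],[0,0,0,0,0,0,0],[0,0,0,0,0,0,0]]]'
```

```text
clock: 15.6
tcp_pos: [512.3, -236.8, 213.4]
tcp_rot: [-0.088, 3.14, 0.0]
wrist_force: [-0.3, 0.0, -2.0]
finger_gap: 9.1
```

```bash
python3 -m inch '[[[0,0,0,0.005,0,0,0],[0,0,0,0.005,0,0,0],[0,0,0,0.005,0,0,0],[0,0,0,0.005,0,0,0],[0,0,0,0.005,0,0,0],[0,0,0,0,0,0,0],[0,0,0,0,0,0,0],[0,0,0,0,0,0,0],[0,0,0,0,0,0,0],[0,0,0,0,0,0,0]]]'
```

```text
clock: 16.6
tcp_pos: [512.3, -236.9, 209.6]
tcp_rot: [-0.088, 3.14, -0.0]
wrist_force: [0.5, 0.7, -2.2]
finger_gap: 9.3
```

```bash
python3 -m inch '[[[0,0,0,0.005,0,0,0],[0,0,0,0.005,0,0,0],[0,0,0,0.005,0,0,0],[0,0,0,0.005,0,0,0],[0,0,0,0.005,0,0,0],[0,0,0,0,0,0,0],[0,0,0,0,0,0,0],[0,0,0,0,0,0,0],[0,0,0,0,0,0,0],[0,0,0,0,0,0,0]]]'; python3 -c "
from h import *
for i in range(3): s=ctrl.observe();print(s['wrist_force'].round(1),s['torque'].round(2),s['tcp_pos'].round(1));ctrl.get_image('side')"
```

```text
clock: 17.6
tcp_pos: [512.3, -236.9, 205.9]
tcp_rot: [-0.088, 3.14, 0.0]
wrist_force: [-0.4, -0.7, -1.4]
finger_gap: 8.9
[-0.4 -0.7 -1.4] [ 0.02 -0.    0.07] [ 512.3 -236.9  205.9]
[-0.2 -0.1 -1.7] [ 0.06 -0.   -0.  ] [ 512.3 -236.9  205.9]
[ 0.4  0.  -2.1] [-0.    0.05 -0.01] [ 512.2 -236.9  205.9]
```

```bash
python3 -m inch '[[[0,0,0,0.005,0,0,0],[0,0,0,0.005,0,0,0],[0,0,0,0.005,0,0,0],[0,0,0,0.005,0,0,0],[0,0,0,0.005,0,0,0],[0,0,0,0,0,0,0],[0,0,0,0,0,0,0],[0,0,0,0,0,0,0],[0,0,0,0,0,0,0],[0,0,0,0,0,0,0]]]'
```

```text
clock: 18.75
tcp_pos: [512.2, -236.8, 202.1]
tcp_rot: [0.088, -3.14, -0.0]
wrist_force: [-0.3, 0.1, -2.3]
finger_gap: 9.2
```

```bash
python3 -m inch '[[[0,0,0,0.005,0,0,0],[0,0,0,0.005,0,0,0],[0,0,0,0.005,0,0,0],[0,0,0,0.005,0,0,0],[0,0,0,0.005,0,0,0],[0,0,0,0,0,0,0],[0,0,0,0,0,0,0],[0,0,0,0,0,0,0],[0,0,0,0,0,0,0],[0,0,0,0,0,0,0]]]'
```

```text
clock: 19.75
tcp_pos: [512.3, -236.9, 198.4]
tcp_rot: [-0.088, 3.14, -0.0]
wrist_force: [-1.8, 0.1, 4.9]
finger_gap: 9.3
```

```bash
python3 -m inch '[[[0,0,0,0.005,0,0,0],[0,0,0,0.005,0,0,0],[0,0,0,0.005,0,0,0],[0,0,0,0,0,0,0],[0,0,0,0,0,0,0],[0,0,0,0,0,0,0],[0,0,0,0,0,0,0],[0,0,0,0,0,0,0],[0,0,0,0,0,0,0],[0,0,0,0,0,0,0]]]'
python3 - <<'E'
from h import *
b=ctrl.get_image("side");cv2.imwrite("pics/s6.png",b)
for i in range(4): s=ctrl.observe();print(s['wrist_force'].round(1),s['torque'].round(2),s['tcp_pos'].round(1));ctrl.get_image('side')
b=cv2.resize(b[270:430,190:400],(800,600),interpolation=3);cv2.imwrite("pics/w6.png",b)
E
```

```text
clock: 20.75
tcp_pos: [512.3, -236.9, 196.3]
tcp_rot: [-0.088, 3.14, -0.0]
wrist_force: [-2.1, 0.9, 7.0]
finger_gap: 8.9
[-2.5  0.4  7.6] [0.09 0.58 0.01] [ 512.3 -236.9  196.3]
[-2.4  0.7  6.7] [ 0.1   0.62 -0.06] [ 512.3 -236.9  196.3]
[-2.6  0.6  6.8] [ 0.05  0.6  -0.  ] [ 512.3 -236.9  196.3]
[-2.5  0.3  7.5] [ 0.06  0.61 -0.01] [ 512.3 -236.9  196.3]
```

View pics/w6.png

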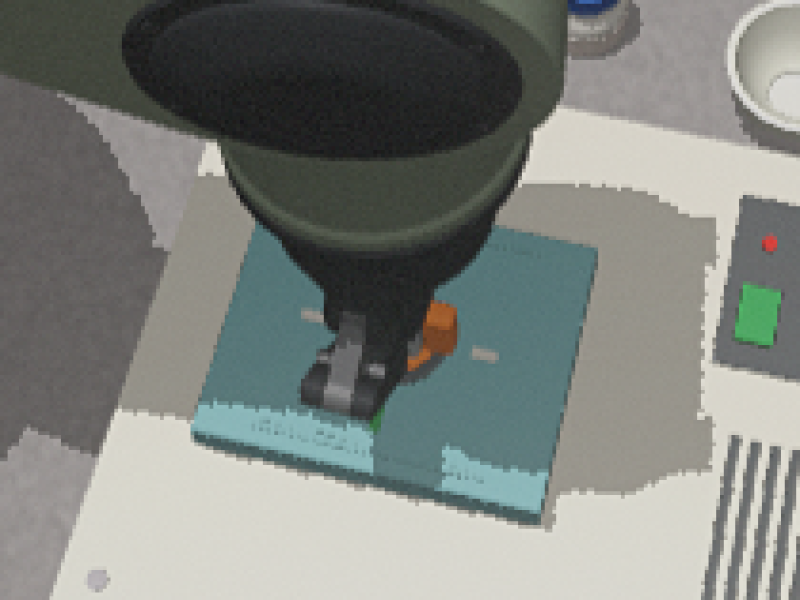

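```bash
python3 -m inch '[[[0,0.005,0,0,0,0,0],[0,0,0,0.004,0,0,0],[0,0,0,0.004,0,0,0],[0,0,0,0.004,0,0,0],[0,0,0,0.003,0,0,0],[0,0,0,0,0,0,0],[0,0,0,0,0,0,0],[0,0,0,0,0,0,0],[0,0,0,0,0,0,0],[0,0,0,0,0,0,0]]]'
python3 - <<'E'
from h import *
for i in range(4): s=ctrl.observe();print(s['wrist_force'].round(1),s['torque'].round(2),s['tcp_pos'].round(1),s["joint_pos"].round(2));ctrl.get_image('side')
E
```

```text
clock: 22.0
tcp_pos: [512.2, -236.9, 194.4]
tcp_rot: [-0.088, 3.139, -0.0]
wrist_force: [0.1, 0.1, 9.5]
finger_gap: 9.2
[0.1 0.1 9.5] [ 0.03 -0.03  0.01] [ 512.2 -236.9  194.4] [ 1.01  0.68 -1.01  1.78  0.66  1.06  1.39]
[0.2 1.5 8.7] [ 0.05 -0.1   0.04] [ 512.2 -236.9  194.4] [ 1.01  0.68 -1.01  1.78  0.66  1.06  1.39]
[0.4 0.4 7.9] [ 0.02 -0.04 -0.02] [ 512.2 -236.9  194.4] [ 1.01  0.68 -1.01  1.78  0.66  1.06  1.39]
[ 0.6 -0.1  8.8] [ 0.09 -0.06 -0.03] [ 512.2 -236.9  194.4] [ 1.01  0.68 -1.01  1.78  0.66  1.06  1.39]
```

```bash
python3 -m inch '[[[0,0,0,0.004,0,0,0],[0,0,0,0,0,0,0.03],[0,0,0,0,0,0,0.03],[0,0,0,0,0,0,0.03],[0,0,0,0,0,0,0.03],[0,0,0,0,0,0,0.03],[0,0,0,0,0,0,0.03],[0,0,0,0,0,0,0],[0,0,0,0,0,0,0],[0,0,0,0,0,0,0]]]'
python3 - <<'E'
from h import *
for i in range(4): s=ctrl.observe();print(s['wrist_force'].round(1),s['torque'].round(2),s['tcp_pos'].round(1),s["joint_pos"].round(2));ctrl.get_image('side')
E
```

```text
clock: 23.2
tcp_pos: [512.2, -237.0, 193.9]
tcp_rot: [0.355, 3.12, -0.001]
wrist_force: [0.5, -0.3, 9.6]
finger_gap: 9.1
[ 0.5 -0.3  9.6] [-0.19  0.07 -0.04] [ 512.2 -237.   193.9] [ 0.98  0.65 -0.95  1.78  0.61  1.03  1.14]
[-0.6 -1.   9.8] [-0.13  0.   -0.02] [ 512.2 -237.1  193.8] [ 0.98  0.65 -0.95  1.78  0.61  1.03  1.14]
[ 0.9 -0.5 10.1] [-0.11  0.02 -0.08] [ 512.2 -237.   193.8] [ 0.98  0.65 -0.95  1.78  0.61  1.03  1.14]
[-0.3 -0.2 10.2] [-0.1   0.07 -0.06] [ 512.2 -237.   193.8] [ 0.98  0.65 -0.95  1.78  0.61  1.03  1.14]
```

```bash
python3 -m inch '[[[0,0,0,0,0,0,0.055],[0,0,0,0,0,0,0.055],[0,0,0,0,0,0,0.055],[0,0,0,0,0,0,0.055],[0,0,0,0,0,0,0.055],[0,0,0,0,0,0,0.055],[0,0,0,0,0,0,0.055],[0,0,0,0,0,0,0.055],[0,0,0,0,0,0,0.055],[0,0,0,0,0,0,0.055]]]'
python3 -m inch '[[[0,0,0,0,0,0,0.055],[0,0,0,0,0,0,0.055],[0,0,0,0,0,0,0.055],[0,0,0,0,0,0,0.055],[0,0,0,0,0,0,0.055],[0,0,0,0,0,0,0],[0,0,0,0,0,0,0],[0,0,0,0,0,0,0],[0,0,0,0,0,0,0],[0,0,0,0,0,0,0]]]'
python3 - <<'E'
from h import *
for i in range(3): s=ctrl.observe();print(s['wrist_force'].round(1),s['torque'].round(2),s['tcp_pos'].round(1),s["joint_pos"].round(2));ctrl.get_image('wrist')
M=R.from_rotvec(s["tcp_rot"]).as_matrix();print(M[:,0].round(3),np.degrees(np.arctan2(M[1,0],M[0,0])))
a=ctrl.get_image("wrist");cv2.imwrite("pics/w7.png",a)
E
```

```text
clock: 24.4
tcp_pos: [511.9, -237.4, 193.8]
tcp_rot: [1.634, 2.682, -0.001]
wrist_force: [-1.8, -2.3, 8.9]
finger_gap: 9.0
clock: 25.4
tcp_pos: [511.7, -237.5, 193.7]
tcp_rot: [2.167, 2.273, -0.001]
wrist_force: [-3.2, -2.1, 9.7]
finger_gap: 9.3
[-3.2 -2.1  9.7] [-0.5   0.63 -0.08] [ 511.7 -237.5  193.7] [ 0.78  0.55 -0.64  1.79  0.4   0.93  0.02]
[-1.7 -2.   9.7] [-0.53  0.7  -0.04] [ 511.7 -237.5  193.7] [ 0.78  0.55 -0.64  1.79  0.4   0.93  0.02]
[-2.9 -2.4  8.9] [-0.52  0.64 -0.04] [ 511.7 -237.5  193.7] [ 0.78  0.55 -0.64  1.79  0.4   0.93  0.02]
[-0.048  0.999 -0.001] 92.7432905840084
```

View pics/w7.png

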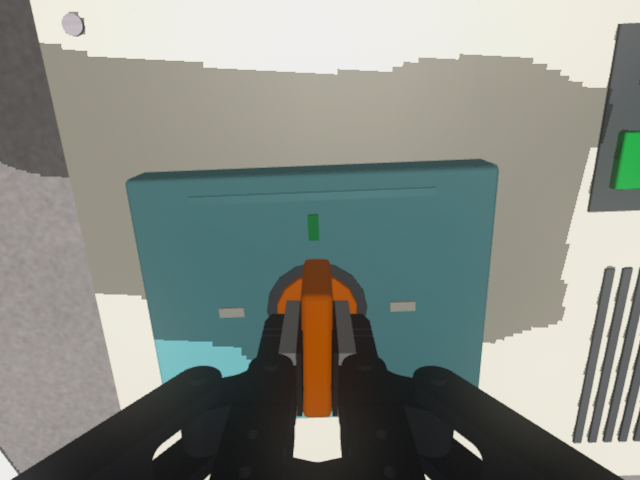

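```bash
python3 -m inch '[[[0,0,0,-0.004,0,0,0],[0,0,0,-0.004,0,0,0],[0,0,0,-0.004,0,0,0],[0,0,0,-0.004,0,0,0],[0,0,0,-0.004,0,0,0],[0,0,0,0,0,0,0],[0,0,0,0,0,0,0],[0,0,0,0,0,0,0],[0,0,0,0,0,0,0],[0,0,0,0,0,0,0]]]'
python3 - <<'E'
from h import *
for i in range(3): s=ctrl.observe();print(s['wrist_force'].round(1),s['torque'].round(2),s['tcp_pos'].round(1));ctrl.get_image('wrist')
E
```

```text
clock: 26.6
tcp_pos: [511.6, -237.5, 196.5]
tcp_rot: [2.167, 2.273, -0.001]
wrist_force: [-1.8, -2.5, 7.2]
finger_gap: 9.1
[-1.8 -2.5  7.2] [-0.59  0.42 -0.03] [ 511.6 -237.5  196.5]
[-2.4 -3.1  6.8] [-0.58  0.46 -0.02] [ 511.6 -237.5  196.6]
[-2.1 -3.   7. ] [-0.54  0.53 -0.03] [ 511.6 -237.5  196.6]
```

```bash
python3 -m inch '[[[0,-0.004,-0.004,-0.004,0,0,0],[0,0,0,-0.004,0,0,0],[0,0,0,-0.004,0,0,0],[0,0,0,0,0,0,0],[0,0,0,0,0,0,0],[0.05,0,0,0,0,0,0],[0.1,0,0,0,0,0,0],[0.2,0,0,0,0,0,0],[0.3,0,0,0,0,0,0],[0.4,0,0,0,0,0,0]]]'
python3 -m inch '[[[0.5,0,0,0,0,0,0],[0.6,0,0,0,0,0,0],[0.6,0,0,-0.05,0,0,0],[0.6,0,0,-0.1,0,0,0],[0.6,0,0,-0.15,0,0,0],[0.6,0,0,-0.15,0,0,0],[0.6,0,0,-0.15,0,0,0],[0.6,0,0,-0.1,0,0,0],[0.6,0,0,0,0,0,0],[0.6,0,0,0,0,0,0]]]'
python3 - <<'E'
from h import *
s=ctrl.observe();print(s["clock"],s['wrist_force'].round(1),s['torque'].round(2),s['tcp_pos'].round(1),s["finger_gap"])
a=ctrl.get_image("wrist");find(["wing","cover_mid"],"wrist",n=1);cv2.imwrite("pics/w8w.png",a);
b=ctrl.get_image("side");find(["wing","cover_mid"],"side",n=2);cv2.imwrite("pics/s8.png",b)
cv2.imwrite("pics/w8.png",np.hstack([cv2.resize(a,(400,300)),cv2.resize(b[270:430,190:400],(400,300))]))
E
```

```text
clock: 27.75
tcp_pos: [510.8, -237.5, 197.9]
tcp_rot: [-2.167, -2.274, 0.0]
wrist_force: [-0.1, -0.3, -0.8]
finger_gap: 34.2
clock: 28.75
tcp_pos: [510.9, -237.6, 303.7]
tcp_rot: [2.167, 2.274, 0.0]
wrist_force: [-0.4, -0.0, -0.6]
finger_gap: 51.4
28.75 [-0.4 -0.  -0.6] [-0.01  0.02  0.01] [ 510.9 -237.6  303.7] 51.432853357729364
wrist mark_of wing 0.88 [ 510.4 -239.   200.5]
wrist mark_of cover_mid 0.7 [ 517.1 -232.6  159.8]
side mark_of wing 0.85 [ 512.7 -240.2  199.9]
side mark_of cover_mid 0.97 [ 512.4 -239.8  163.9]
```

View pics/w8.png

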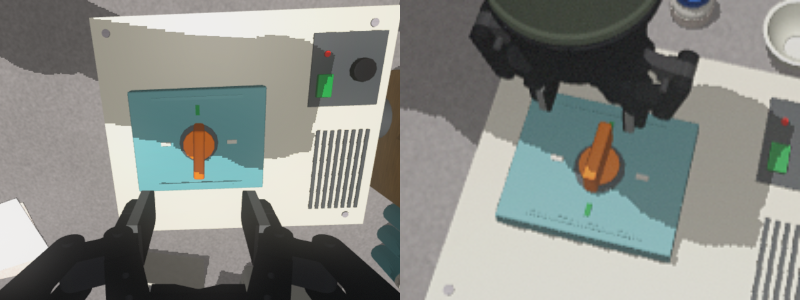

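Run:
```python
from h import *
im=cv2.imread("pics/w8w.png");hsv=cv2.cvtColor(im,cv2.COLOR_BGR2HSV);H,S,V=[hsv[...,k] for k in range(3)]
yy,xx=np.mgrid[:480,:640]
def rect(m,z,name):
    m=cv2.morphologyEx(m.astype(np.uint8),cv2.MORPH_OPEN,np.ones((3,3)))
    c=max(cv2.findContours(m,0,1)[0],key=cv2.contourArea)
    P=np.array([ray(u,v,z,"wrist")[:2] for u,v in c[:,0]],np.float32)
    (cx,cy),(w,h),a=cv2.minAreaRect(P)
    if w<h: a-=90;w,h=h,w
    print(name,np.round([cx,cy,w,h],1),"deg",round((a+90)%180-90,1))
box=(xx>190)&(xx<440)&(yy<320)
rect((H>80)&(H<105)&(S>60)&box,170,"cover")
o=(H<22)&(S>150)&(V>80)&box
for v in range(190,300,8):
    r=np.where(o[v])[0]; print(v,(r.min(),r.max()) if len(r) else None,end=" ")
ctrl.get_image("top");find(["brush","cup","amber","mortar","jar","weight"],"top",n=1)
```

```text
cover [ 511.5 -235.6  133.8  107.8] deg 5.1
190 None 198 (np.int64(312), np.int64(324)) 206 (np.int64(310), np.int64(325)) 214 (np.int64(301), np.int64(334)) 222 (np.int64(296), np.int64(340)) 230 (np.int64(294), np.int64(342)) 238 (np.int64(294), np.int64(342)) 246 (np.int64(299), np.int64(337)) 254 (np.int64(310), np.int64(326)) 262 (np.int64(311), np.int64(326)) 270 (np.int64(311), np.int64(325)) 278 (np.int64(310), np.int64(325)) 286 (np.int64(314), np.int64(323)) 294 None top mark_of brush 0.91 [396.5 267.7   1.9]
top mark_of cup 0.73 [654.  284.8   1.3]
top mark_of amber 0.76 [423.6   2.3  -4.8]
top mark_of mortar 0.58 [632.2  -4.4   1.2]
top mark_of jar 0.91 [516.4   8.3   2.5]
top mark_of weight 0.42 [3.642e+02 3.000e-01 2.200e+00]
```

```bash
python3 -c "
from rig import ctrl
print(ctrl.sign_off())"
```

```text
the job is handed in; nothing more can be done
None
```

The blue-green cover is back on the extractor's collar with its wing stud turned and locked, and I handed the job in at about 29 s. I carried the cover by its wing, seated it, pushed the stud down about 7.5 mm against the spring, and turned it about 90° clockwise. Then I let it rise, opened the fingers and backed off about 105 mm.

**Last checks:**
- **Force:** the readings I took while pressing peaked at about 10 N. I only had readings at the end of each move and during pauses, not continuously.
- **Locking:** with the wing still held, the spring pushed it back up past the point where an uncaught stud would stop. After release its height agreed with the locked position, to within a few mm.
- **Cover:** it lies at 5.1°, against about 5.0° for the hatch. Its centre is within about 1.5 mm of where I measured the hatch. The stud is turned about 92° relative to the cover.
- **Other things on the counter:** the brush, amber bottle and mortar were found within about 5 mm of their first positions. The cup, jar and weight were found standing at the end, but I have no earlier measured position to compare. The arm never worked close to any of them.

**Disagreements:**
- The detectors were off by 3 to 7 mm at times, and the wrist camera's last cover position was one of those cases. I relied on edge measurements and contact forces instead.
- On first contact there was a sideways force of about 2.5 N. I removed it with a shift of about 0.7 mm before turning the stud. A similar sideways force, 3 to 4 N, came back by the end of the turn, and I eased it off before letting go.

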